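Right the tipped swab jar in the solder-bench rack and cover it

ROBOT

A 6-joint arm with a two-finger parallel gripper is mounted at the origin on the work surface. World frame = base frame: x ahead of the robot, y to its left, z up, the work surface at z = 0. Lengths are in mm, angles in degrees, forces in N, time in s.
With the tool pointing down it reaches from about 300 to 950 mm from the base axis. Payload 3.1 kg.
Tool frame: the origin (TCP) lies midway between the tips of the shut fingers; the grasp point (between the pads) lies 19 mm behind it; z points along the fingers, y is the line along which they close (so a half turn about z gives the same grasp; the last joint's range is limited). The gripper opens to 85 mm and grips with 20 to 120 N. Pads are 22 mm wide; open, the fingers measure 114 mm over their backs; the gripper's body (76 mm by 85 mm) begins 54 mm behind the grasp point. The pads swing forward as they close: fully open they stand 13 mm farther back than shut.
Start: joints at [-3.994, 17.653, 93.61, -0, 68.738, -3.994], TCP at [625.006, -0.028, 231.272] pointing down, gripper open.
Joint ranges: [-175.34, 175.34], [-45.06, 112.39], [2.9, 150.54], [-68.45, 248.45], [3.09, 151.38], [-168.51, 168.51]. Speed limits (degrees/s): [159.86, 159.86, 180, 180, 180, 180].

INTERFACE

Orientations are given as [roll, pitch, yaw] about the fixed x, y, z axes, in that order (R = Rz(yaw) Ry(pitch) Rx(roll)).
In Python, from plant import sensors, optics, manip gives the robot as it stands.
- The arm moves only by the tool carry_out, never from a script. Its argument "targets" is a list that holds one entry, the list of rows, each a list of 7 numbers: the shift along the tool's x, y, z normalised to -1 to 1, where 1 is 0.03 m, then the turn, a rotation vector about the tool's x, y, z normalised to -1 to 1, where 1 is 0.1 rad, then the opening, from 0 (shut) to 1 (fully open). In form: [[[tx, ty, tz, wx, wy, wz, fingers], ...]]. A call has 1 to 5 rows; each row shifts and turns the commanded pose from where the row before left it, along the tool's axes as they then stand; what a row does not reach is not made up. A row lasts 1/10 s, in which the tool goes at most 50 mm and 8.59 degrees, less where a joint would pass 70% of its speed; a pose out of reach is approached as far as the arm can. A call with a number of a shift or a turn outside -1 to 1 is refused whole. A call with a gripper value outside its range is refused whole. The fingers move at their own pace and stop on an object; "force" is the grip in N (left out, the last holds). Time passes only in rows, so rows that do not move let the fingers close. It gives the time, the measured TCP pose, the force, the opening and the grip force at its end, in the units of the state.
- sensors.read_state(): the state, without advancing time (a new reading comes with each control period).
- optics.grab_frame(name): name is "scene" or "side" or "wrist"; returns the picture (400x640x3 uint8, red, green, blue); there is no depth.
- optics.get_calibration(name): a dict with "fx", "fy", "cx", "cy" (pixels), "k1" (the pictures are not rectified: a ray, as slopes to the right and down, at radius r is drawn at 1 + k1 r^2 times it, then the intrinsics apply), "pose" (4x4, takes a point from camera to world coordinates). Camera axes: x right, y down, z forward; pixel columns grow to the right and rows downward; lengths in mm; the calibration is good to about 2 mm. A picture is of the moment at which its call begins: read the wrist's pose just before it. get_calibration takes no time and is no camera call; for the wrist camera it gives the pose at the moment of the call.
- manip.finish_job(): hands the job in; it is judged then, once.
The state is a dict: "time": time; "q": joint angles; "qd": joint speeds; "effort": joint torques, N m; "position": TCP position; "tcp_rot": TCP orientation; "wrist_force": force on the tool from outside, world axes, zero at the start; "ft_torque": the same for the moment, N m; "grip_width": finger opening in mm; "grasp_force": force on a finger pad.
Only numpy, scipy, OpenCV 4.12 (cv2) and the standard library are available. Lean on these libraries where they do the work, as an engineer would, in place of code of your own. Each camera call takes 0.05 s, during which the arm holds its last target. There are 200 camera calls.

TASK

The open steel swab jar has been knocked over in its lane of the blue jar rack and its lid is lying on the bench. Stand the jar upright in its own lane, slid back against the rack's upstand, and put its lid on so that it sits fully seated and level. Do not knock over or shift the other containers in the rack or the solder spool.

Things in the scene. Friction and masses are not known exactly. Their poses are not given: they have to be found in the camera images.
- rack: Blue steel jar rack, fixed, 404 (its x) x 300 mm (its y). Origin: centre of its underside; +y to the left towards its upstand (closed side), z up. Four lanes along y, centrelines x = -150, -50, 50, 150 mm; lane floor (dark rubber) 6 mm above the bench; dividers 4 mm thick, 25 mm above the floor, 96 mm apart. Lip on the open -y side 14 mm high, y = -150 to -144. May be turned up to 7 degrees.
- upstand (a point): Foot of the inner face of the rack's upstand, mid-length: rack y = +142 mm, on the lane floor. Axes as the rack's. The upstand is 75 mm high and closes all lanes on the left (+y). The jar belongs with its axis 43 mm in front of (less y than) this face.
- jar: Tipped jar: open round steel jar, outside diameter 86 mm (too wide to grasp across), height 130, wall 3, bottom 6 mm, about 0.2 to 0.4 kg, empty. Origin: centre of the bottom's outside; z along its axis, out of the mouth. Starts lying on the floor of one of the three lanes nearer the robot, mouth to the right (rack -y), within 1.5 degrees of the lane's line, bottom 101 to 121 mm from the upstand.
- jar_mouth (a point): Centre of the jar's open mouth (inside diameter 80 mm), 130 mm along the jar's z; axes as the jar's. If the upper rim is lifted from inside, the jar pivots on its bottom edge, which grips the floor; within about 35 degrees of upright it drops upright by itself, on the spot. Standing, it slides when pushed below about 40 mm above the lane floor and may tip when pushed high.
- lid: The jar's steel lid, 0.11 kg: flange 92 mm diameter (z 8 to 12 mm), bevelled plug below (73 mm diameter, z 0 to 8; 3.5 mm play all round in the mouth), black round knob above (24 mm diameter, z 12 to 38). Origin: centre of the plug's underside, z up. Starts plug down on the bench, left or right of the rack. Seated, its origin is 122 mm above the jar's.
- jar2_foot (a point): Centre of the underside of the standing, closed steel jar with a fixed lid (86 mm diameter, 160 mm tall with its black knob, flange 92 mm wide), in another lane of the rack; z up. Leave alone.
- tin_foot (a point): Centre of the underside of the standing white and blue solvent tin with a red cap (84 mm diameter, 153 mm tall), in another lane of the rack; z up. Leave alone.
- bottle_foot (a point): Centre of the underside of the standing amber bottle with a white cap (80 mm diameter, 162 mm tall), in the farthest lane (x = +150 mm) of the rack; z up. Leave alone.
- spool: Blue solder spool standing on the bench on the side of the rack where the lid is not: 64 mm diameter, 58 mm tall. Origin: centre of its underside. Leave alone.
Not all that is in view belongs to the job. Leave any yellow look-alike of the part that bears bottle_foot alone.

How it is judged (in metres and radians):
On the way:
1. the jar stands upright on the floor of the rack (angle between jar's own z axis and vertical below 0.06 rad and z of jar in the frame of rack below 0.01 m and linear speed of jar below 0.1 m/s), for 0.2 s.
At the end, for the whole second after the job is handed in: Jar upright (3 deg) on its lane floor, wall within 10 mm of the upstand; lid seated on it (2.5 mm of full depth, 8 mm of centre, level to 3 deg); both at rest; other rack containers upright (3 deg) and within 15 mm, spool within 20 mm of where they were (angle between each of jar, lid, jar2_foot, tin_foot, bottle_foot's own z axis and vertical below 0.05 rad and z of jar in the frame of rack between 0.002 and 0.01 m and y of jar in the frame of rack between 0.089 and 0.103 m and x of jar in the frame of rack between -0.16 and 0.16 m and z of lid in the frame of jar between 0.118 and 0.1245 m and horizontal distance between lid and jar below 0.008 m and linear speed of each of jar, lid below 0.02 m/s and distance of each of jar2_foot, tin_foot, bottle_foot from where it was at the start of the episode below 0.015 m and distance of spool from where it was at the start of the episode below 0.02 m); the robot touches nothing.
It fails at once if one of the other containers in the rack is knocked over (angle between any of jar2_foot, tin_foot, bottle_foot's own z axis and vertical above 0.4 rad).
It also fails if it takes over 64 s, if anything falls off the work surface, if the arm or the gripper's body presses on something with over 40 N, if the wrist force passes 120 N, or if a joint passes its speed limit or range.

## Working session

There is one attempt and no reset: what is moved stays moved. The work goes in short steps, Python scripts to look and compute and a tool call to move; the robot and the scene stay as the last step left them, time stands still between calls to the robot, and variables do not carry over. Pictures are saved under pics/ and viewed, at most 10 in all, crops included, and the job is handed in when it is done.

Besides the shell and the picture viewer there is one more tool, called after "Emit:" by a JSON object that holds its "name" and its "arguments". carry_out: Moves the arm, as the interface text tells. Scaled input: -1 to 1 covers 0.03 m each way for a shift and 0.1 rad each way for a turn. Its arguments: {"type":"object","properties":{"targets":{"type":"array"},"force":{"type":"number"}},"required":["targets"]}

```bash
mkdir -p pics; ls
python3 - <<'E'
from plant import sensors, optics, manip
import cv2, numpy as np
for n in ("scene","side"):
    im=optics.grab_frame(n); cv2.imwrite(f"pics/{n}0.png",im[:,:,::-1])
    c=optics.get_calibration(n); print(n,{k:np.round(v,3).tolist() for k,v in c.items()})
print(sensors.read_state())
E
```

```text
pics
scene {'fx': 501.677, 'fy': 501.677, 'cx': 325.701, 'cy': 201.756, 'k1': -0.142, 'pose': [[-0.636, 0.604, -0.481, 1166.195], [0.772, 0.484, -0.413, 506.654], [-0.017, -0.633, -0.774, 971.188], [0.0, 0.0, 0.0, 1.0]]}
side {'fx': 488.371, 'fy': 488.371, 'cx': 316.891, 'cy': 199.159, 'k1': -0.05, 'pose': [[-0.999, -0.035, 0.03, 569.312], [-0.046, 0.77, -0.637, 735.591], [-0.001, -0.637, -0.771, 903.457], [0.0, 0.0, 0.0, 1.0]]}
{'time': 0.1, 'q': array([-3.99398864e+00,  1.76999866e+01,  9.36805000e+01,  3.43406968e-04,
        6.87375281e+01, -3.99353676e+00]), 'qd': array([ 0.01603873, -0.03233861, -0.14126029, -0.1317027 ,  0.02237567,
        0.10136786]), 'effort': array([ 8.17496607e-05, -4.16405118e+01, -2.77644914e+01, -1.21622929e-04,
        4.01614045e-03,  3.27598855e-06]), 'position': array([6.24270403e+02, 2.02573947e-02, 2.30171154e+02]), 'tcp_rot': array([-1.79882294e+02, -8.53800153e-03,  8.99994145e+01]), 'wrist_force': array([-0.20859288,  0.90401244,  0.361125  ]), 'ft_torque': array([-0.01445373, -0.00330059, -0.00786656]), 'grasp_force': 0.0, 'grip_width': 85.57973351866826}
```

View pics/scene0.png

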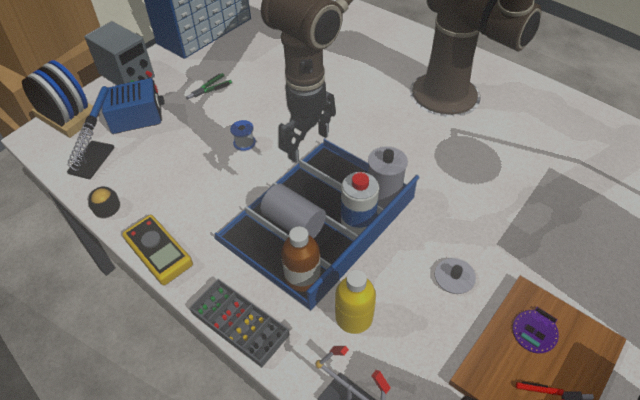

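View pics/side0.png

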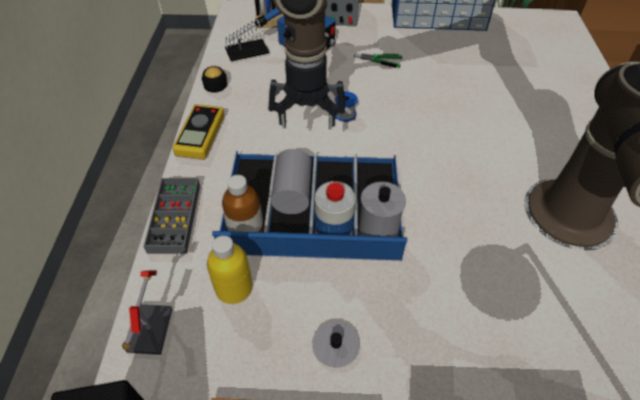

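Candidates for the lid: the steel disc with a black knob (scene 455,273; side 336,342). The closed jar2's lid (388,160) is fixed, and the purple disc (537,330) and the grey shadow disc (467,160) are not steel lids. Candidates for the jar: the lying cylinder (scene 293,210; side 292,185). The standing closed jar (side 382,208) is jar2. I choose the disc on the bench and the lying cylinder, and check both close up.

```bash
cat > h.py <<'E'
import numpy as np, cv2
from plant import sensors, optics
def ray(c,uv):
    d=np.array([(uv[0]-c["cx"])/c["fx"],(uv[1]-c["cy"])/c["fy"]],float); s=d.copy()
    for _ in range(20): s=d/(1+c["k1"]*(s@s))
    P=np.array(c["pose"]); return P[:3,3],P[:3,:3]@np.r_[s,1]
def plane(c,uv,z):
    o,d=ray(c,uv); return o+d*(z-o[2])/d[2]
def tri(rs):
    A=np.zeros((3,3));b=np.zeros(3)
    for o,d in rs:
        d=d/np.linalg.norm(d);M=np.eye(3)-np.outer(d,d);A+=M;b+=M@o
    return np.linalg.solve(A,b)
def proj(c,p):
    P=np.array(c["pose"]); q=P[:3,:3].T@(np.array(p,float)-P[:3,3]); s=q[:2]/q[2]; s=s*(1+c["k1"]*(s@s))
    return np.array([c["fx"]*s[0]+c["cx"],c["fy"]*s[1]+c["cy"]])
E
python3 - <<'E'
import cv2
a=cv2.imread("pics/side0.png"); 
cv2.imwrite("pics/c1.png",cv2.resize(a[145:265,210:410],None,fx=4,fy=4,interpolation=cv2.INTER_CUBIC))
b=cv2.imread("pics/scene0.png")
l=cv2.resize(b[130:310,205:425],None,fx=2.7,fy=2.7,interpolation=cv2.INTER_CUBIC)
m=cv2.resize(a[310:375,300:375],None,fx=2.7,fy=2.7,interpolation=cv2.INTER_CUBIC)
l=cv2.copyMakeBorder(l,0,0,0,m.shape[1],cv2.BORDER_CONSTANT); l[:m.shape[0],-m.shape[1]:]=m
cv2.imwrite("pics/c2.png",l); print(l.shape)
E
```

```text
(486, 796, 3)
```

View pics/c1.png

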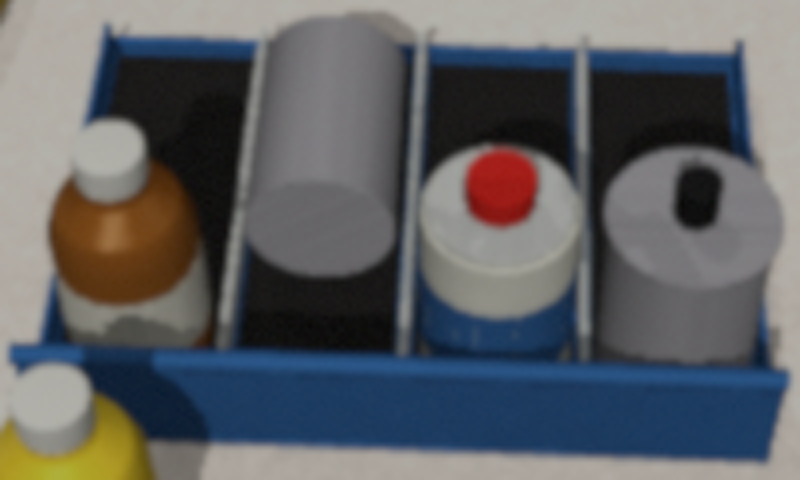

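View pics/c2.png

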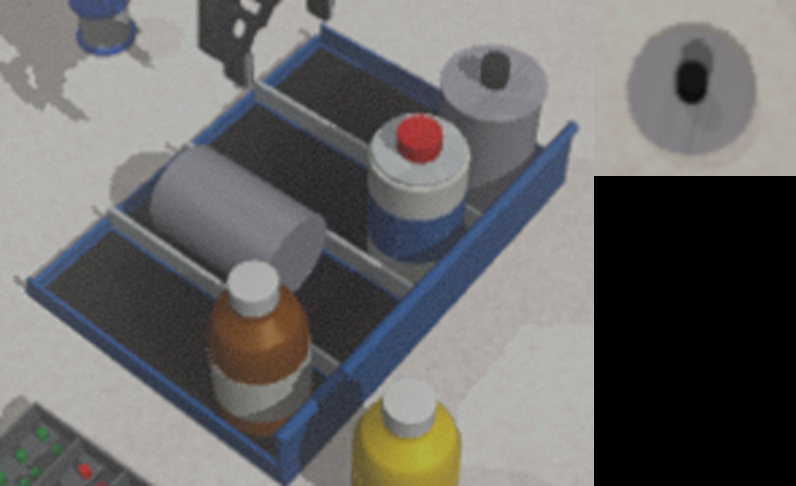

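The crops confirm the choices. In c1 the jar lies in the x=+50 lane with its bottom disc centred near crop (321,228), facing the upstand. The tin (500,190) is in lane -50, jar2 (690,200) in lane -150, and the bottle in lane +150. The lid with its black knob is alone on the bench, left of the rack.

Run:
```python
from h import *
from scipy.optimize import least_squares
C={n:optics.get_calibration(n) for n in("side","scene")}
s=lambda u,v:("side",(210+u/4,145+v/4)); t=lambda u,v:("scene",(205+u/2.7,130+v/2.7))
obs=[((-202,150,0),s(770,460)),((100,-147,31),s(263,35)),((0,-147,31),s(422,33)),((-100,-147,31),s(582,40)),
((202,150,0),t(285,483)),((-100,-147,31),t(252,85)),((100,-147,31),t(110,210)),((-202,146,81),s(787,378)),((202,146,81),s(12,353)),((-202,146,81),t(574,125))]
def W(p,a): x,y,th=p; c,q=np.cos(th),np.sin(th); return np.array([x+c*a[0]-q*a[1],y+q*a[0]+c*a[1],a[2]])
f=lambda p:np.concatenate([proj(C[o[0]],W(p,a))-o[1] for a,o in obs])
r=least_squares(f,[560,180,0.05],loss='soft_l1',x_scale=[10,10,.02])
print("rack",r.x,np.degrees(r.x[2])); print(np.round(f(r.x).reshape(-1,2),1).tolist())
p=r.x;inv=lambda w:np.array([np.cos(p[2])*(w[0]-p[0])+np.sin(p[2])*(w[1]-p[1]),-np.sin(p[2])*(w[0]-p[0])+np.cos(p[2])*(w[1]-p[1])])
for o in (s(321,228),):
    w=plane(C[o[0]],o[1],49); print("jarbottom",w,inv(w))
w=plane(C["scene"],t(298,248)[1],49); print("jarbottom scene",w,inv(w))
print("upstand",W(p,(50,142,6)))
# lid contours
R=[]
for n,(u,v,r0) in {"side":(336,342,40),"scene":(455,273,35)}.items():
    im=cv2.imread(f"pics/{n}0.png")[v-r0:v+r0,u-r0:u+r0]
    g=cv2.GaussianBlur(cv2.cvtColor(im,cv2.COLOR_BGR2GRAY),(3,3),0)
    th,m=cv2.threshold(g,0,255,cv2.THRESH_BINARY_INV+cv2.THRESH_OTSU)
    c=max(cv2.findContours(m,cv2.RETR_EXTERNAL,cv2.CHAIN_APPROX_NONE)[0],key=cv2.contourArea)
    e=cv2.fitEllipse(cv2.convexHull(c)); uv=np.array(e[0])+[u-r0,v-r0]; print(n,th,e,uv,plane(C[n],uv,10))
    k=(g<55).astype(np.uint8);nn,l,st,ce=cv2.connectedComponentsWithStats(k);i=1+np.argmax(st[1:,4]);uk=ce[i]+[u-r0,v-r0];print("knob",st[i],uk,plane(C[n],uk,27));R.append(ray(C[n],uk))
print("knob tri",tri(R))
```

```text
rack [6.14131007e+02 9.40064277e+00 6.49448090e-03] 0.37210634565755296
[[-0.3, 2.0], [-0.3, -2.5], [-0.4, -0.9], [-0.7, -1.5], [2.2, 3.2], [1.2, -2.0], [-0.3, -1.3], [0.6, -0.4], [-1.4, -0.4], [0.9, -0.8]]
jarbottom [662.44262954  40.92384523  49.        ] [48.51532876 31.20878097]
jarbottom scene [654.49060435  34.43980061  49.        ] [40.52136107 24.776517  ]
upstand [663.20774307 151.72236989   6.        ]
side 142.0 ((39.98625946044922, 40.73893356323242), (47.55746841430664, 48.85812759399414), 12.392548561096191) [335.98625946 342.73893356] [551.13611929 352.63629113  10.        ]
knob [ 35  31  11  15 143] [335.93006993 339.72027972] [551.72195902 353.93331897  27.        ]
scene 154.0 ((32.438087463378906, 37.3536376953125), (35.1583366394043, 46.90315246582031), 109.94489288330078) [452.43808746 275.3536377 ] [556.27296471 348.77759025  10.        ]Traceback (most recent call last):
  File "<stdin>", line 24, in <module>
    return _wrapfunc(a, 'argmax', axis=axis, out=out, **kwds)
    return bound(*args, **kwds)
ValueError: attempt to get argmax of an empty sequence
```

```bash
cat > plan.py <<'E'
from h import *
from scipy.spatial.transform import Rotation as Ro
def pose(x,y,z,tilt=0,yaw=90): # tilt: tool leans so that it points to world +y
    return np.array([x,y,z],float),Ro.from_euler('x',tilt,degrees=True)*Ro.from_euler('xyz',[180,0,yaw],degrees=True)
def now():
    s=sensors.read_state(); return np.array(s["position"]),Ro.from_euler('xyz',s["tcp_rot"],degrees=True)
def rows(wps,grip,start=None,smax=27,rmax=.095):
    p,R=start or now(); out=[]
    for P,Q in wps:
        rv=(R.inv()*Q).as_rotvec(); n=max(1,int(np.ceil(max(np.abs(R.inv().apply(P-p)).max()/smax,np.linalg.norm(P-p)/40,np.linalg.norm(rv)/rmax))))
        p0,R0=p,R
        for i in range(1,n+1):
            a=p0+(P-p0)*i/n; B=R0*Ro.from_rotvec(rv*i/n)
            row=np.round(np.r_[R.inv().apply(a-p)/30,(R.inv()*B).as_rotvec()/.1],2)
            p=p+R.apply(row[:3]*30); R=R*Ro.from_rotvec(row[3:]*.1); out.append(row.tolist()+[grip])
        print("->",np.round(p,1))
    for i in range(0,len(out),5): print(str(out[i:i+5]).replace("-0.0,","0,").replace("0.0,","0,").replace(" ",""))
def st():
    s=sensors.read_state(); print(round(s["time"],2),*[np.round(s[k],1) for k in("position","tcp_rot","wrist_force","grip_width","grasp_force")])
E
python3 - <<'E'
from plan import *
rows([pose(663,-130,190,45),pose(663,-130,100,45)],0)
E
```

```text
-> [ 662.9 -130.1  189.9]
-> [ 662.9 -130.1  100. ]
[[-0.48,0.14,0.15,0,0.87,0,0],[-0.49,0.15,0.1,0,0.87,0,0],[-0.5,0.14,0.07,-0.01,0.88,0,0],[-0.51,0.14,0.02,0,0.87,0,0],[-0.5,0.15,-0.03,0,0.87,0,0]]
[[-0.5,0.14,-0.07,0,0.87,-0.01,0],[-0.49,0.15,-0.11,0,0.88,0,0],[-0.48,0.14,-0.16,-0.01,0.87,0,0],[-0.47,0.14,-0.19,0,0.87,0,0],[-0.71,0,0.71,0,0,0,0]]
[[-0.7,0,0.7,0,0,0,0],[-0.71,0,0.71,0,0,0,0]]
```

Emit:
{"name": "carry_out", "arguments": {"targets": [[[-0.48, 0.14, 0.15, 0, 0.87, 0, 0], [-0.49, 0.15, 0.1, 0, 0.87, 0, 0], [-0.5, 0.14, 0.07, 0, 0.87, 0, 0], [-0.51, 0.14, 0.02, 0, 0.87, 0, 0], [-0.5, 0.15, -0.03, 0, 0.87, 0, 0]]]}}

```text
time: 0.6
position: [646.6, -72.9, 208.8]
tcp_rot: [180.0, -25.1, 90.0]
wrist_force: [-0.6, 0.8, -0.6]
grip_width: 12.3
grasp_force: 0.0
```

Emit:
{"name": "carry_out", "arguments": {"targets": [[[-0.5, 0.14, -0.07, 0, 0.87, 0, 0], [-0.49, 0.15, -0.11, 0, 0.87, 0, 0], [-0.48, 0.14, -0.16, 0, 0.87, 0, 0], [-0.47, 0.14, -0.19, 0, 0.87, 0, 0], [0, 0, 0, 0, 0, 0, 0]]]}}

```text
time: 1.1
position: [662.1, -133.5, 186.0]
tcp_rot: [-179.5, -45.0, 89.4]
wrist_force: [-0.1, 0.5, -1.1]
grip_width: -0.0
grasp_force: 0.0
```

Run:
```python
from plan import *
st(); c=optics.get_calibration("wrist"); im=optics.grab_frame("wrist"); cv2.imwrite("pics/w1.png",im[:,:,::-1])
import json; json.dump({k:np.array(v).tolist() for k,v in c.items()},open("w1.json","w"))
```

```text
1.1 [ 662.1 -133.5  186. ] [-179.5  -45.    89.4] [-0.1  0.5 -1.1] -0.0 0.0
```

View pics/w1.png

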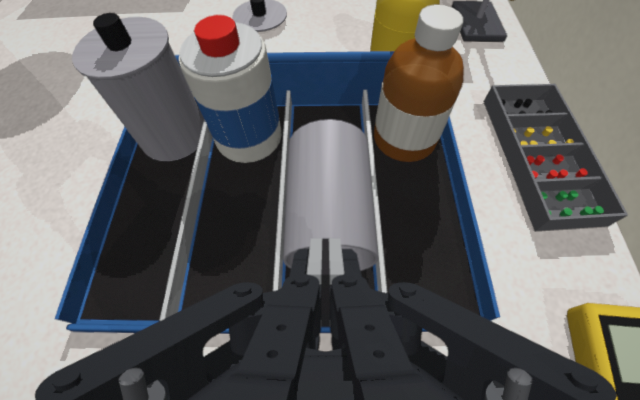

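The wrist view shows the jar from above. Its back top edge is near (328,122), the upstand foot at (340,105), and the divider tops run from (285,300) to (290,95) and from (382,290) to (366,110). The mouth rim is near row 265, below the fingertips.

Run:
```python
from plan import *
import json
c=json.load(open("w1.json"))
for n,uv,z in [("foot",(340,105),6),("footL",(275,105),6),("footR",(380,107),6),("jarback",(328,122),92),("jarL",(287,200),49),("jarR",(371,200),49),("rimL",(286,262),49),("rimR",(376,262),49),("divL-",(283,280),31),("divR-",(381,280),31),("divL+",(290,95),31),("divR+",(366,110),31),("lipL",(70,322),20),("lipR",(493,313),20),("upL",(132,55),81),("lid",(258,24),10)]:
    print(n,np.round(plane(c,uv,z),1))
st()
rows([pose(663,-130,100,45),pose(663,-66,36,45)],0)
```

```text
foot [681.  143.2   6. ]
footL [592.3 144.4   6. ]
footR [735.1 139.1   6. ]
jarback [663.7  34.5  92. ]
jarL [622.6 -27.7  49. ]
jarR [705.7 -28.4  49. ]
rimL [625.  -91.3  49. ]
rimR [705.6 -91.8  49. ]
divL- [ 620.8 -102.7   31. ]
divR- [ 711.7 -103.3   31. ]
divL+ [615.7 136.6  31. ]
divR+ [711.6 109.4  31. ]
lipL [ 421.2 -140.5   20. ]
lipR [ 814.9 -132.6   20. ]
upL [427.5 156.6  81. ]
lid [551.5 323.8  10. ]
1.15 [ 662.5 -131.7  187.8] [-179.6  -45.    89.6] [-0.1  0.6 -0.2] -0.1 0.0
-> [ 663.1 -130.1  100. ]
-> [663.1 -66.   36. ]
[[-0.68,0.01,0.7,0,0,-0.02,0],[-0.67,0.01,0.71,-0.01,0,-0.02,0],[-0.68,0.01,0.7,0,0.01,-0.01,0],[0,0,0.75,0,0,0,0],[0,0,0.76,0,0,0,0]]
[[0,0,0.75,0,0,0,0],[0,0,0.76,0,0,0,0]]
```

Emit:
{"name": "carry_out", "arguments": {"targets": [[[-0.68, 0.02, 0.7, 0, 0, 0, 0], [-0.68, 0.01, 0.7, 0, 0, 0, 0], [-0.68, 0, 0.7, 0, 0, 0, 0], [0, 0, 0.6, 0, 0, 0, 0], [0, 0, 0.6, 0, 0, 0, 0]]]}}

```text
time: 1.65
position: [664.7, -101.8, 78.0]
tcp_rot: [180.0, -44.9, 90.1]
wrist_force: [-0.9, 0.7, 0.7]
grip_width: -0.1
grasp_force: 0.0
```

Emit:
{"name": "carry_out", "arguments": {"targets": [[[0, 0, 0.6, 0, 0, 0, 0], [0, 0, 0.6, 0, 0, 0, 0], [0, 0, 0.5, 0, 0, 0, 0], [0, 0, 0, 0, 0, 0, 0], [0, 0, 0, 0, 0, 0, 0]]]}}

```text
time: 2.15
position: [664.7, -67.3, 41.7]
tcp_rot: [180.0, -44.9, 90.0]
wrist_force: [1.4, 0.1, -0.8]
grip_width: 0.1
grasp_force: 0.0
```

Emit:
{"name": "carry_out", "arguments": {"targets": [[[0.1, 0, 0, 0, 0, 0, 0], [0.1, 0, 0, 0, 0, 0, 0], [0.1, 0, 0, 0, 0, 0, 0], [0, 0, 0, 0, 0, 0, 0]]]}}

```text
time: 2.55
position: [665.1, -61.8, 48.9]
tcp_rot: [179.9, -44.8, 90.1]
wrist_force: [0.4, -0.4, -1.8]
grip_width: -0.3
grasp_force: 0.0
```

Run:
```python
from plan import *
st(); p,R=now(); piv=np.array([37,6.]); r=p[1:]-piv
w=[]
for th in range(5,61,5):
    a=np.radians(th); q=piv+np.array([r[0]*np.cos(a)+r[1]*np.sin(a),-r[0]*np.sin(a)+r[1]*np.cos(a)])
    w.append(pose(664,*q,45-th))
rows(w,0)
```

```text
2.55 [665.1 -61.8  48.9] [179.9 -44.8  90.1] [ 0.4 -0.4 -1.8] -0.3 0.0
-> [663.9 -57.5  57.3]
-> [663.9 -53.   65.4]
-> [663.9 -47.3  73.1]
-> [663.9 -41.3  80. ]
-> [663.9 -34.4  86.5]
-> [663.9 -27.   92.4]
-> [663.9 -19.4  97.9]
-> [663.9 -11.1 102.4]
-> [663.9  -2.7 106.1]
-> [663.9   6.3 109.1]
-> [663.9  15.6 111.6]
-> [663.9  24.7 113.1]
[[0.3,-0.04,-0.1,0.01,-0.84,0.01,0],[0.29,0,-0.11,0,-0.87,0,0],[0.3,0,-0.1,0,-0.88,0,0],[0.29,0,-0.1,0,-0.87,0,0],[0.3,0,-0.1,0,-0.87,0,0]]
[[0.3,0,-0.1,0,-0.87,0,0],[0.29,0,-0.11,0,-0.88,0,0],[0.3,0,-0.1,0,-0.87,0,0],[0.29,0,-0.1,0,-0.87,0,0],[0.3,0,-0.1,0,-0.87,0,0]]
[[0.3,0,-0.11,0,-0.88,0,0],[0.29,0,-0.1,0,-0.87,0,0]]
```

Emit:
{"name": "carry_out", "arguments": {"targets": [[[0.15, 0, -0.05, 0, -0.44, 0, 0], [0.15, 0, -0.05, 0, -0.44, 0, 0], [0.15, 0, -0.05, 0, -0.44, 0, 0], [0.15, 0, -0.05, 0, -0.44, 0, 0], [0, 0, 0, 0, 0, 0, 0]]]}}

```text
time: 3.05
position: [666.0, -50.0, 67.4]
tcp_rot: [179.7, -34.6, 90.3]
wrist_force: [-0.5, -1.2, 1.1]
grip_width: -0.0
grasp_force: 0.0
```

Run:
```python
from plan import *
st(); a=optics.grab_frame("scene")[:,:,::-1]; b=optics.grab_frame("side")[:,:,::-1]
f=lambda i,x,y:cv2.resize(i[y:y+170,x:x+160],None,fx=2.5,fy=2.5)
cv2.imwrite("pics/l1.png",np.hstack([f(a,220,120),f(b,220,100)]))
```

```text
3.05 [666.  -50.   67.4] [179.7 -34.6  90.3] [-0.5 -1.2  1.1] -0.0 0.0
```

View pics/l1.png

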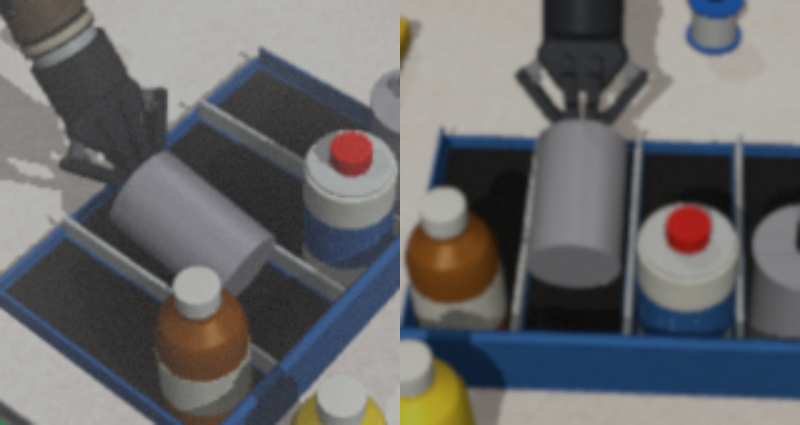

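The jar is lifting: its rim at side-crop (580,125) is raised about 10°, with the fingers hooked inside and the pivot holding. I'll continue.

Emit:
{"name": "carry_out", "arguments": {"targets": [[[0.15, 0, -0.05, 0, -0.44, 0, 0], [0.15, 0, -0.05, 0, -0.44, 0, 0], [0.15, 0, -0.05, 0, -0.44, 0, 0], [0.15, 0, -0.05, 0, -0.44, 0, 0], [0.15, 0, -0.05, 0, -0.44, 0, 0]]]}}

```text
time: 3.65
position: [665.2, -37.1, 82.6]
tcp_rot: [179.9, -22.0, 90.0]
wrist_force: [0.5, -3.5, 3.2]
grip_width: -0.2
grasp_force: 0.0
```

Emit:
{"name": "carry_out", "arguments": {"targets": [[[0.15, 0, -0.05, 0, -0.44, 0, 0], [0.15, 0, -0.05, 0, -0.44, 0, 0], [0.15, 0, -0.05, 0, -0.44, 0, 0], [0.15, 0, -0.05, 0, -0.44, 0, 0], [0.15, 0, -0.05, 0, -0.44, 0, 0]]]}}

```text
time: 4.15
position: [666.1, -18.2, 98.0]
tcp_rot: [179.8, -9.4, 90.0]
wrist_force: [-0.8, -3.6, 7.5]
grip_width: 0.0
grasp_force: 0.0
```

Emit:
{"name": "carry_out", "arguments": {"targets": [[[0.15, 0, -0.05, 0, -0.44, 0, 0], [0.15, 0, -0.05, 0, -0.44, 0, 0], [0.15, 0, -0.05, 0, -0.44, 0, 0], [0.15, 0, -0.05, 0, -0.44, 0, 0], [0.15, 0, -0.05, 0, -0.44, 0, 0]]]}}

```text
time: 4.65
position: [667.0, 3.9, 109.0]
tcp_rot: [179.7, 3.2, 90.0]
wrist_force: [-1.0, -2.3, 13.3]
grip_width: 0.1
grasp_force: 0.0
```

Run:
```python
from plan import *
st(); a=optics.grab_frame("scene")[:,:,::-1]; b=optics.grab_frame("side")[:,:,::-1]
f=lambda i,x,y:cv2.resize(i[y:y+170,x:x+160],None,fx=2.5,fy=2.5)
cv2.imwrite("pics/l2.png",np.hstack([f(a,220,120),f(b,220,90)]))
```

```text
4.65 [667.    3.9 109. ] [179.7   3.2  90. ] [-1.  -2.3 13.3] 0.1 0.0
```

View pics/l2.png

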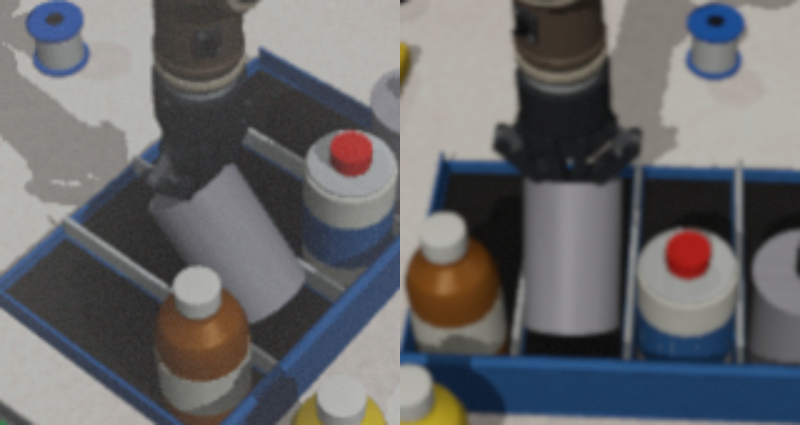

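The jar is about 45° up, and its rim is pressed against the finger linkage. I'll back the tool out a little to relieve that, then go on.

Emit:
{"name": "carry_out", "arguments": {"targets": [[[0, 0, -0.15, 0, 0, 0, 0], [0, 0, -0.15, 0, 0, 0, 0], [0.05, 0, -0.1, 0, 0, 0, 0], [0.05, 0, 0, 0, 0, 0, 0]]]}}

```text
time: 5.15
position: [664.4, 8.9, 116.6]
tcp_rot: [-180.0, 3.0, 90.0]
wrist_force: [0.3, 0.1, 1.2]
grip_width: 0.1
grasp_force: 0.4
```

Emit:
{"name": "carry_out", "arguments": {"targets": [[[0.25, 0, -0.12, 0, -0.3, 0, 0], [0.25, 0, -0.12, 0, -0.3, 0, 0], [0.25, 0, -0.1, 0, -0.3, 0, 0], [0, 0, 0, 0, 0, 0, 0]]]}}

```text
time: 5.55
position: [664.5, 34.0, 124.7]
tcp_rot: [-180.0, 8.1, 90.1]
wrist_force: [0.2, 1.4, -0.0]
grip_width: 0.1
grasp_force: 0.5
```

Emit:
{"name": "carry_out", "arguments": {"targets": [[[0.25, 0, -0.06, 0, 0, 0, 0], [0.25, 0, -0.06, 0, 0, 0, 0], [0.25, 0, -0.06, 0, 0, 0, 0], [0, 0, 0, 0, 0, 0, 0]]]}}

```text
time: 5.95
position: [664.6, 55.6, 127.3]
tcp_rot: [-180.0, 8.2, 90.0]
wrist_force: [-0.5, -0.3, 0.3]
grip_width: -0.1
grasp_force: 0.0
```

Run:
```python
from plan import *
st(); a=optics.grab_frame("scene")[:,:,::-1]; b=optics.grab_frame("side")[:,:,::-1]
f=lambda i,x,y:cv2.resize(i[y:y+170,x:x+160],None,fx=2.5,fy=2.5)
cv2.imwrite("pics/l3.png",np.hstack([f(a,220,120),f(b,220,90)]))
```

```text
5.95 [664.6  55.6 127.3] [-180.     8.2   90. ] [-0.5 -0.3  0.3] -0.1 0.0
```

View pics/l3.png

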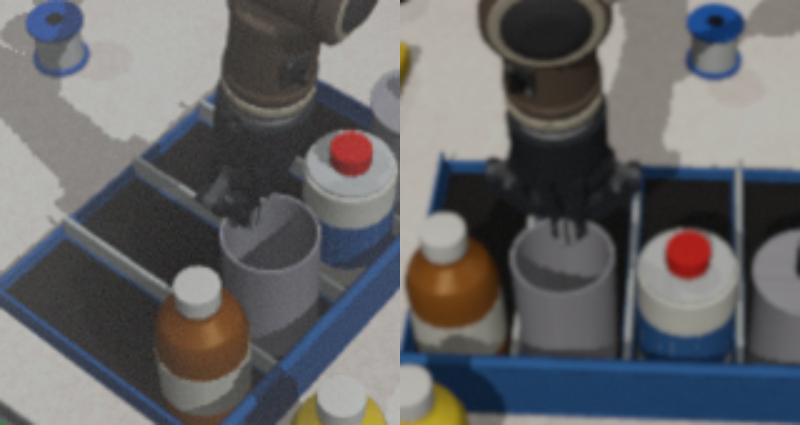

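The jar stands upright. Its mouth ellipse is centred near full-image pixel (328,216) in scene and (285,192) in side, with the fingers just inside its -y rim.

Run:
```python
from plan import *
a=("scene",(328,216)); b=("side",(284.8,191.6)); rs=[]
for n,u in(a,b):
    c=optics.get_calibration(n); print(n,np.round(plane(c,u,136),1)); rs.append(ray(c,u))
print(tri(rs))
rows([pose(665,45,200,0),pose(664,-40,200,40),pose(664,-40,70,45)],0)
```

```text
scene [674.4  89.8 136. ]
side [666.5  84.5 136. ]
[668.23244649  83.12362273 129.55383888]
-> [665.1  45.1 200. ]
-> [664.  -39.9 200.1]
-> [663.9 -40.   69.8]
[[-0.23,0.01,-0.78,0,0.48,0,0],[-0.18,0,-0.8,0,0.47,0,0],[-0.15,0.01,-0.8,0,0.48,0,0],[-0.35,0,0,0,0.87,0,0],[-0.36,-0.01,-0.03,0,0.88,0,0]]
[[-0.35,0,-0.06,0,0.87,0,0],[-0.34,-0.01,-0.1,0,0.87,0,0],[-0.33,0,-0.12,0,0.87,0,0],[-0.32,-0.01,-0.15,0,0.88,0,0],[-0.31,0,-0.18,0,0.87,0,0]]
[[-0.29,-0.01,-0.2,0,0.87,0,0],[-0.7,0,0.83,0,0.22,0,0],[-0.71,0,0.81,0,0.22,0,0],[-0.74,0,0.8,0,0.22,0,0],[-0.75,0,0.79,0,0.21,0,0]]
```

Emit:
{"name": "carry_out", "arguments": {"targets": [[[0, 0, -0.8, 0, 0, 0, 0], [-0.2, 0, -0.8, 0, 0.48, 0, 0], [-0.35, 0, -0.8, 0, 0.95, 0, 0], [-0.35, 0, 0, 0, 0.87, 0, 0], [-0.36, 0, -0.03, 0, 0.88, 0, 0]]]}}

```text
time: 6.55
position: [665.7, 25.6, 202.9]
tcp_rot: [179.7, -10.2, 90.1]
wrist_force: [-0.5, 0.1, -0.8]
grip_width: 0.1
grasp_force: 0.0
```

Emit:
{"name": "carry_out", "arguments": {"targets": [[[-0.35, 0, -0.06, 0, 0.87, 0, 0], [-0.34, 0, -0.1, 0, 0.87, 0, 0], [-0.33, 0, -0.12, 0, 0.87, 0, 0], [-0.32, 0, -0.15, 0, 0.88, 0, 0], [-0.31, 0, -0.18, 0, 0.87, 0, 0]]]}}

```text
time: 7.05
position: [664.5, -28.3, 201.1]
tcp_rot: [179.9, -35.1, 90.0]
wrist_force: [0.2, -0.4, 0.5]
grip_width: -0.0
grasp_force: 0.0
```

Run:
```python
from plan import *
st(); rows([pose(666,-50,190,45),pose(666,-50,60,45),pose(666,-20,30,45)],0)
```

```text
7.05 [664.5 -28.3 201.1] [179.9 -35.1  90. ] [ 0.2 -0.4  0.5] -0.0 0.0
-> [666.  -50.1 190. ]
-> [666.  -49.9  60. ]
-> [666.  -20.   30.1]
[[-0.4,0.03,-0.06,0.01,0.86,0,0],[-0.4,0.02,-0.09,0,0.86,0,0],[-0.77,0,0.77,0,0,0,0],[-0.76,0,0.76,0,0,0,0],[-0.77,0,0.77,0,0,0,0]]
[[-0.76,0,0.77,0,0,0,0],[0,0,0.71,0,0,0,0],[0,0,0.7,0,0,0,0]]
```

Emit:
{"name": "carry_out", "arguments": {"targets": [[[-0.4, 0.03, -0.06, 0, 0.86, 0, 0], [-0.4, 0.02, -0.09, 0, 0.86, 0, 0], [-0.77, 0, 0.77, 0, 0, 0, 0], [-0.76, 0, 0.76, 0, 0, 0, 0], [-0.77, 0, 0.77, 0, 0, 0, 0]]]}}

```text
time: 7.55
position: [665.9, -50.3, 90.8]
tcp_rot: [180.0, -44.8, 89.9]
wrist_force: [0.2, 0.4, -0.1]
grip_width: 0.2
grasp_force: 0.0
```

Emit:
{"name": "carry_out", "arguments": {"targets": [[[-0.76, 0, 0.77, 0, 0, 0, 0], [0, 0, 0.8, 0, 0, 0, 0], [0, 0, 0.8, 0, 0, 0, 0], [0, 0, 0, 0, 0, 0, 0], [0, 0, 0, 0, 0, 0, 0]]]}}

```text
time: 8.05
position: [665.8, -15.2, 25.4]
tcp_rot: [-179.9, -44.9, 90.0]
wrist_force: [0.8, -0.2, 0.7]
grip_width: 0.0
grasp_force: 0.0
```

Emit:
{"name": "carry_out", "arguments": {"targets": [[[0.25, 0, 0.25, 0, 0, 0, 0], [0.25, 0, 0.25, 0, 0, 0, 0], [0.25, 0, 0.25, 0, 0, 0, 0], [0.2, 0, 0.2, 0, 0, 0, 0], [0, 0, 0, 0, 0, 0, 0]]]}}

```text
time: 8.55
position: [665.7, 27.3, 25.9]
tcp_rot: [-180.0, -44.9, 90.1]
wrist_force: [0.3, -0.5, -0.4]
grip_width: -0.7
grasp_force: 0.0
```

Emit:
{"name": "carry_out", "arguments": {"targets": [[[0.1, 0, 0.1, 0, 0, 0, 0], [0.1, 0, 0.1, 0, 0, 0, 0], [0.1, 0, 0.1, 0, 0, 0, 0]]]}}

```text
time: 8.85
position: [666.4, 37.9, 25.5]
tcp_rot: [180.0, -44.8, 90.0]
wrist_force: [0.7, -2.8, 1.4]
grip_width: 0.2
grasp_force: 1.1
```

Emit:
{"name": "carry_out", "arguments": {"targets": [[[0.1, 0, 0.1, 0, 0, 0, 0], [0.1, 0, 0.1, 0, 0, 0, 0]]]}}

```text
time: 9.05
position: [666.5, 46.5, 25.5]
tcp_rot: [179.9, -44.8, 90.0]
wrist_force: [0.3, -2.9, -0.9]
grip_width: -0.0
grasp_force: 1.0
```

Contact with about 3 N of sliding friction. I'll push in small steps until the upstand stops it.

Emit:
{"name": "carry_out", "arguments": {"targets": [[[0.05, 0, 0.05, 0, 0, 0, 0], [0.05, 0, 0.05, 0, 0, 0, 0]]]}}

```text
time: 9.25
position: [666.2, 51.0, 25.5]
tcp_rot: [180.0, -44.8, 90.0]
wrist_force: [-0.1, -2.6, 1.7]
grip_width: 0.1
grasp_force: 1.0
```

Emit:
{"name": "carry_out", "arguments": {"targets": [[[0.05, 0, 0.05, 0, 0, 0, 0], [0.05, 0, 0.05, 0, 0, 0, 0]]]}}

```text
time: 9.45
position: [666.2, 55.2, 25.5]
tcp_rot: [180.0, -44.9, 90.0]
wrist_force: [0.1, -1.7, 1.2]
grip_width: 0.3
grasp_force: 1.1
```

Emit:
{"name": "carry_out", "arguments": {"targets": [[[0.05, 0, 0.05, 0, 0, 0, 0], [0.05, 0, 0.05, 0, 0, 0, 0]]]}}

```text
time: 9.65
position: [667.5, 56.2, 25.4]
tcp_rot: [179.7, -44.5, 90.1]
wrist_force: [-0.6, -15.7, 4.7]
grip_width: 0.2
grasp_force: 7.8
```

The force rose to 16 N, so the jar is against the upstand. Back off, raise, and go to view the lid.

Emit:
{"name": "carry_out", "arguments": {"targets": [[[-0.3, 0, -0.3, 0, 0, 0, 0], [-0.7, 0, -0.7, 0, 0, 0, 0], [-0.7, 0, -0.7, 0, 0, 0, 0], [-0.2, 0, -0.9, 0, 0, 0, 0], [0.3, 0, -1, 0, 0, 0, 0]]]}}

```text
time: 10.15
position: [663.8, -51.5, 65.8]
tcp_rot: [-179.5, -45.0, 89.6]
wrist_force: [-0.2, 0.2, 1.1]
grip_width: 0.1
grasp_force: 0.0
```

Run:
```python
from plan import *
st(); p,_=now(); rows([pose(650,p[1]-5,285,15),pose(551,300,240,0)],1)
```

```text
10.15 [663.8 -51.5  65.8] [-179.5  -45.    89.6] [-0.2  0.2  1.1] 0.1 0.0
-> [650.1 -56.5 284.9]
-> [551.1 299.9 240. ]
[[0.84,-0.08,-0.88,-0.01,-0.87,-0.01,1],[0.76,-0.09,-0.95,-0.01,-0.88,0,1],[0.68,-0.08,-1.01,0,-0.87,-0.01,1],[0.58,-0.08,-1.07,-0.01,-0.87,-0.01,1],[0.49,-0.08,-1.12,-0.01,-0.88,0,1]]
[[0.39,-0.07,-1.15,-0.01,-0.87,-0.01,1],[0.85,-0.25,0.35,0,-0.2,0,1],[0.86,-0.26,0.33,0,-0.2,0,1],[0.87,-0.25,0.31,0,-0.2,0,1],[0.87,-0.26,0.3,0,-0.21,0,1]]
[[0.88,-0.25,0.27,0,-0.2,0,1],[0.89,-0.25,0.26,0,-0.2,0,1],[0.88,-0.26,0.25,0,-0.2,0,1],[0.9,-0.25,0.22,0,-0.2,0,1],[0.9,-0.26,0.21,0,-0.2,0,1]]
[[0.9,-0.25,0.19,0,-0.2,0,1],[0.9,-0.25,0.17,0,-0.2,0,1],[0.91,-0.26,0.15,0,-0.21,0,1],[0.91,-0.25,0.13,0,-0.2,0,1]]
```

Emit:
{"name": "carry_out", "arguments": {"targets": [[[0.8, -0.08, -0.88, 0, -0.87, 0, 0], [0.7, -0.09, -0.95, 0, -0.88, 0, 0], [0.6, -0.08, -1, 0, -0.87, 0, 0], [0.5, -0.08, -1, 0, -0.87, 0, 0], [0.45, -0.08, -1, 0, -0.88, 0, 0]]]}}

```text
time: 10.65
position: [653.1, -59.1, 242.0]
tcp_rot: [-180.0, -19.7, 90.0]
wrist_force: [0.3, -0.1, -1.0]
grip_width: -0.1
grasp_force: 0.0
```

Emit:
{"name": "carry_out", "arguments": {"targets": [[[0.4, -0.07, -1, 0, -0.87, 0, 0], [0.85, -0.25, 0, 0, -0.2, 0, 0], [0.86, -0.26, 0.2, 0, -0.2, 0, 1], [0.87, -0.25, 0.3, 0, -0.2, 0, 1], [0.87, -0.26, 0.3, 0, -0.21, 0, 1]]]}}

```text
time: 11.15
position: [620.0, 49.3, 272.6]
tcp_rot: [-179.9, -10.2, 90.0]
wrist_force: [1.1, -0.1, -0.0]
grip_width: 43.0
grasp_force: 0.0
```

Emit:
{"name": "carry_out", "arguments": {"targets": [[[0.88, -0.25, 0.27, 0, -0.2, 0, 1], [0.89, -0.25, 0.26, 0, -0.2, 0, 1], [0.88, -0.26, 0.25, 0, -0.2, 0, 1], [0.9, -0.25, 0.22, 0, -0.2, 0, 1], [0.9, -0.26, 0.21, 0, -0.2, 0, 1]]]}}

```text
time: 11.65
position: [581.5, 186.4, 254.5]
tcp_rot: [-179.9, -4.4, 90.0]
wrist_force: [-0.4, -0.1, -0.2]
grip_width: 85.1
grasp_force: 0.0
```

Emit:
{"name": "carry_out", "arguments": {"targets": [[[0.9, -0.25, 0.19, 0, -0.2, 0, 1], [0.9, -0.25, 0.17, 0, -0.2, 0, 1], [0.9, -0.26, 0.15, 0, -0.2, 0, 1], [0.5, -0.25, 0.1, 0, -0.2, 0, 1], [0, 0, 0, 0, 0, 0, 1]]]}}

```text
time: 12.15
position: [550.2, 284.4, 240.5]
tcp_rot: [-179.8, 0.1, 90.2]
wrist_force: [-0.5, -0.1, 0.6]
grip_width: 85.4
grasp_force: 0.0
```

Run:
```python
from plan import *
import json
st(); c=optics.get_calibration("wrist"); im=optics.grab_frame("wrist")[:,:,::-1]; cv2.imwrite("pics/w2.png",im)
json.dump({k:np.array(v).tolist() for k,v in c.items()},open("w2.json","w"))
print("expected px",proj(c,(551,353,10)),"tcp",proj(c,now()[0]))
g=cv2.cvtColor(im,cv2.COLOR_BGR2GRAY)
n,l,s,ce=cv2.connectedComponentsWithStats((g<60).astype(np.uint8))
for i in range(1,n):
    if s[i,4]>100: print(s[i],ce[i],plane(c,ce[i],30))
n,l,s,ce=cv2.connectedComponentsWithStats(((g<150)).astype(np.uint8))
for i in range(1,n):
    if s[i,4]>500: print("d",s[i],ce[i],plane(c,ce[i],12))
```

```text
12.15 [550.2 284.4 240.5] [-1.798e+02  1.000e-01  9.020e+01] [-0.5 -0.1  0.6] 85.4 0.0
expected px [328.09560963 105.04487638] tcp [329.62785314 260.18790965]
[ 606   77   34   88 2238] [626.12600536 125.19034853] [874.09223843 337.41807196  30.        ]
[318  94  22  23 402] [328.10447761 104.87562189] [550.91877484 353.18396358  30.        ]
[    0   251   640   149 62284] [338.28660651 341.34328238] [566.01366207  63.33816977  30.        ]
[614 274  26  28 408] [629.53431373 287.53186275] [931.87665299 138.65864928  30.        ]
[597 288  16  11 102] [604.57843137 292.49019608] [899.61866813 132.29522427  30.        ]
d [    0     0   203    81 15633] [99.23680675 38.23335252] [308.16196742 422.89534103  12.        ]
d [ 247    0  286   22 5580] [393.47007168   9.33530466] [616.83502823 448.22046757  12.        ]
d [     0      0    640    400 102144] [401.73392466 286.58170818] [645.93288025 132.23122014  12.        ]
d [ 286   60   85   96 6398] [327.43060331 107.66864645] [550.28885373 350.23992052  12.        ]
d [    0   164   124   137 13629] [ 58.28116516 233.32196053] [215.43847644 200.61016658  12.        ]
```

Emit:
{"name": "carry_out", "arguments": {"targets": [[[0.75, 0.03, 0.8, 0, 0, 0, 0.7], [0.75, 0, 0.8, 0, 0, 0, 0.6], [0.75, 0, 0.8, 0, 0, 0, 0.6], [0, 0, 0.9, 0, 0, 0, 0.6], [0, 0, 0, 0, 0, 0, 0.6]]]}}

```text
time: 12.7
position: [550.5, 346.7, 137.7]
tcp_rot: [-179.5, 0.4, 90.0]
wrist_force: [-0.5, -0.6, -1.1]
grip_width: 51.1
grasp_force: 0.0
```

Run:
```python
from plan import *
st(); c=optics.get_calibration("wrist"); im=optics.grab_frame("wrist")[:,:,::-1]; cv2.imwrite("pics/w3.png",im)
print("px",proj(c,(551,352,38)),proj(c,(551,352,12)))
g=cv2.cvtColor(im,cv2.COLOR_BGR2GRAY)
for th in (60,):
  n,l,s,ce=cv2.connectedComponentsWithStats((g<th).astype(np.uint8))
  for i in range(1,n):
    if s[i,4]>200: print(s[i],ce[i],plane(c,ce[i],38),plane(c,ce[i],30))
n,l,s,ce=cv2.connectedComponentsWithStats(cv2.inRange(g,90,150))
for i in range(1,n):
    if s[i,4]>1500: print("d",s[i],ce[i],plane(c,(s[i,0]+s[i,2]/2,s[i,1]+s[i,3]/2),12))
```

```text
12.7 [550.5 346.7 137.7] [-179.5    0.4   90. ] [-0.5 -0.6 -1.1] 51.1 0.0
px [328.59759478 191.31858122] [328.57337523 183.24100515]
[ 217   24  407   13 2815] [413.92966252  29.10515098] [607.74749809 464.54974887  38.        ] [609.64688489 466.1540635   30.        ]
[314 169  30  35 851] [328.56169213 185.93772033] [550.95906657 356.18396792  38.        ] [550.97101488 354.18660278  30.        ]
[    4   242   636   158 48380] [327.52104175 350.19663084] [550.56671723 206.35753587  38.        ] [550.56562529 199.38049148  30.        ]
d [    0     0   640   254 45749] [268.22966622  71.42947387] [544.0471419 397.8819857  12.       ]
d [ 273  118  112  123 8798] [328.03262105 179.57342578] [551.3427254  355.18453378  12.        ]
d [   0  248  150  152 7852] [ 31.84488029 321.07997962] [299.69649588 208.15646363  12.        ]
d [ 499  257  141  136 6112] [597.60782068 313.25065445] [786.70075274 210.97235585  12.        ]
```

View pics/w3.png

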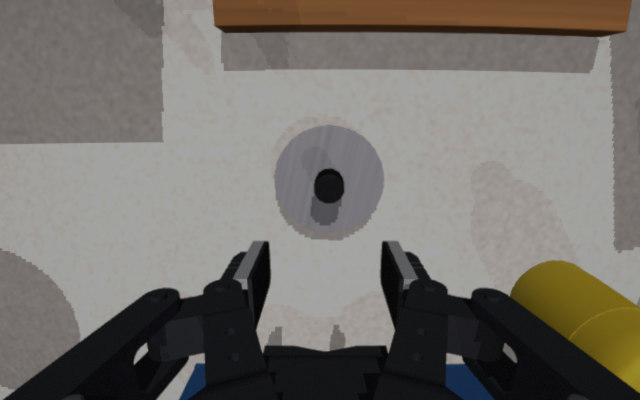

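The lid disc is centred at about (329,181) with its knob at (329,186), which gives a lid centre near (551, 353.5). The yellow bottle is well clear to the right.

Emit:
{"name": "carry_out", "arguments": {"targets": [[[0.23, 0.02, 0.9, 0, 0, 0, 0.6], [0, 0, 0.9, 0, 0, 0, 0.6], [0, 0, 0.9, 0, 0, 0, 0.6], [0, 0, 0.9, 0, 0, 0, 0.6], [0, 0, 0, 0, 0, 0, 0.6]]]}}

```text
time: 13.25
position: [552.5, 353.5, 32.4]
tcp_rot: [-179.7, 0.3, 89.9]
wrist_force: [-0.7, -0.8, 0.9]
grip_width: 51.3
grasp_force: 0.0
```

Emit:
{"name": "carry_out", "arguments": {"targets": [[[0, 0, 0.25, 0, 0, 0, 0.6], [0, 0, 0.15, 0, 0, 0, 0.6], [0, 0, 0, 0, 0, 0, 0.6]]]}}

```text
time: 13.55
position: [555.1, 356.1, 23.9]
tcp_rot: [179.9, 0.1, 90.0]
wrist_force: [-0.2, 0.8, 0.4]
grip_width: 51.2
grasp_force: 0.0
```

Emit:
{"name": "carry_out", "arguments": {"targets": [[[0, 0, 0, 0, 0, 0, 0.6], [0, 0, 0, 0, 0, 0, 0.6]]]}}

```text
time: 13.75
position: [554.9, 356.3, 23.7]
tcp_rot: [179.9, 0.1, 90.0]
wrist_force: [0.4, -0.3, -0.3]
grip_width: 51.5
grasp_force: 0.0
```

Emit:
{"name": "carry_out", "arguments": {"targets": [[[-0.1, -0.13, 0.1, 0, 0, 0, 0.6], [0, 0, 0.13, 0, 0, 0, 0.6], [0, 0, 0, 0, 0, 0, 0.6], [0, 0, 0, 0, 0, 0, 0.6]]]}}

```text
time: 14.15
position: [550.0, 352.8, 15.4]
tcp_rot: [-180.0, 0.1, 90.0]
wrist_force: [0.2, -0.3, 0.2]
grip_width: 51.0
grasp_force: 0.0
```

Emit:
{"name": "carry_out", "arguments": {"targets": [[[0, 0.02, 0, 0, 0, 0, 0], [0, 0, 0, 0, 0, 0, 0], [0, 0, 0, 0, 0, 0, 0], [0, 0, 0, 0, 0, 0, 0], [0, 0, 0, 0, 0, 0, 0]]], "force": 40}}

```text
time: 14.65
position: [551.4, 353.1, 16.1]
tcp_rot: [179.9, 0.1, 90.0]
wrist_force: [0.9, -0.2, 1.3]
grip_width: 23.0
grasp_force: 39.5
```

Emit:
{"name": "carry_out", "arguments": {"targets": [[[0, 0, -0.3, 0, 0, 0, 0], [0, 0, -0.8, 0, 0, 0, 0], [0, 0, -0.8, 0, 0, 0, 0], [0, 0, -0.8, 0, 0, 0, 0], [0, 0, 0, 0, 0, 0, 0]]]}}

```text
time: 15.15
position: [553.7, 354.7, 101.2]
tcp_rot: [179.6, -0.1, 90.0]
wrist_force: [1.0, -0.4, -1.7]
grip_width: 22.5
grasp_force: 39.4
```

Run:
```python
from plan import *
st(); rows([pose(556,350,225),pose(664,15,230)],0)
```

```text
15.15 [553.7 354.7 101.2] [ 1.796e+02 -1.000e-01  9.000e+01] [ 1.  -0.4 -1.7] 22.5 39.4
-> [556.1 350.  225.1]
-> [663.9  14.9 230. ]
[[-0.03,0.02,-0.82,0.01,0,0,0],[-0.03,0.02,-0.83,0.02,-0.01,0,0],[-0.03,0.02,-0.83,0.01,0,0,0],[-0.03,0.02,-0.82,0.02,-0.01,0,0],[-0.03,0.02,-0.83,0.01,0,0,0]]
[[-0.86,0.28,-0.01,0,0,0,0],[-0.86,0.27,-0.01,0,0,0,0],[-0.86,0.28,-0.02,0,0,0,0],[-0.86,0.28,-0.01,0,0,0,0],[-0.86,0.27,-0.01,0,0,0,0]]
[[-0.85,0.28,-0.01,0,0,0,0],[-0.86,0.28,-0.02,0,0,0,0],[-0.86,0.27,-0.01,0,0,0,0],[-0.86,0.28,-0.01,0,0,0,0],[-0.86,0.27,-0.01,0,0,0,0]]
[[-0.86,0.28,-0.02,0,0,0,0],[-0.86,0.28,-0.01,0,0,0,0],[-0.86,0.27,-0.01,0,0,0,0]]
```

Emit:
{"name": "carry_out", "arguments": {"targets": [[[-0.03, 0.02, -0.82, 0, 0, 0, 0], [-0.03, 0.02, -0.83, 0, 0, 0, 0], [-0.03, 0.02, -0.83, 0, 0, 0, 0], [-0.03, 0.02, -0.82, 0, 0, 0, 0], [-0.03, 0.02, -0.83, 0, 0, 0, 0]]]}}

```text
time: 15.65
position: [552.9, 348.2, 219.7]
tcp_rot: [-179.8, 0.2, 90.0]
wrist_force: [-0.1, -0.3, -0.9]
grip_width: 23.0
grasp_force: 39.4
```

Emit:
{"name": "carry_out", "arguments": {"targets": [[[-0.86, 0.28, 0, 0, 0, 0, 0], [-0.86, 0.27, 0, 0, 0, 0, 0], [-0.86, 0.28, 0, 0, 0, 0, 0], [-0.86, 0.28, 0, 0, 0, 0, 0], [-0.86, 0.27, 0, 0, 0, 0, 0]]]}}

```text
time: 16.15
position: [594.5, 218.5, 219.1]
tcp_rot: [-179.8, 0.2, 90.0]
wrist_force: [0.7, -0.6, -0.5]
grip_width: 23.0
grasp_force: 39.4
```

Emit:
{"name": "carry_out", "arguments": {"targets": [[[-0.86, 0.28, 0, 0, 0, 0, 0], [-0.86, 0.27, 0, 0, 0, 0, 0], [-0.86, 0.28, 0, 0, 0, 0, 0], [-0.86, 0.28, 0, 0, 0, 0, 0], [-0.86, 0.27, 0, 0, 0, 0, 0]]]}}

```text
time: 16.65
position: [635.9, 89.6, 219.4]
tcp_rot: [-179.8, 0.1, 90.0]
wrist_force: [0.7, -0.5, -0.6]
grip_width: 22.5
grasp_force: 39.4
```

Emit:
{"name": "carry_out", "arguments": {"targets": [[[-0.86, 0.28, -0.05, 0, 0, 0, 0], [-0.86, 0.27, -0.05, 0, 0, 0, 0], [-0.86, 0.28, 0, 0, 0, 0, 0], [0, 0, 0, 0, 0, 0, 0], [0, 0, 0, 0, 0, 0, 0]]]}}

```text
time: 17.15
position: [660.7, 13.0, 222.7]
tcp_rot: [-179.8, 0.1, 89.9]
wrist_force: [-0.0, 0.2, -1.2]
grip_width: 22.3
grasp_force: 39.4
```

Run:
```python
from plan import *
import json
st(); C={};I={}
for n in("wrist","scene","side"):
    c=optics.get_calibration(n); I[n]=optics.grab_frame(n)[:,:,::-1]; cv2.imwrite(f"pics/{n}5.png",I[n]); C[n]={k:np.array(v).tolist() for k,v in c.items()}
json.dump(C,open("c5.json","w"))
f=lambda i,x,y:cv2.resize(i[y:y+100,x:x+110],None,fx=2.7,fy=2.7)
r=np.vstack([f(I["scene"],280,160),f(I["side"],230,150)]); w=cv2.resize(I["wrist"][0:300,150:500],(500,429))
r=cv2.copyMakeBorder(r,0,0,0,500,cv2.BORDER_CONSTANT); r[:429,-500:]=w; cv2.imwrite("pics/m5.png",r); print(r.shape)
```

```text
17.15 [660.7  13.  222.7] [-1.798e+02  1.000e-01  8.990e+01] [-0.   0.2 -1.2] 22.3 39.4
(540, 797, 3)
```

View pics/m5.png

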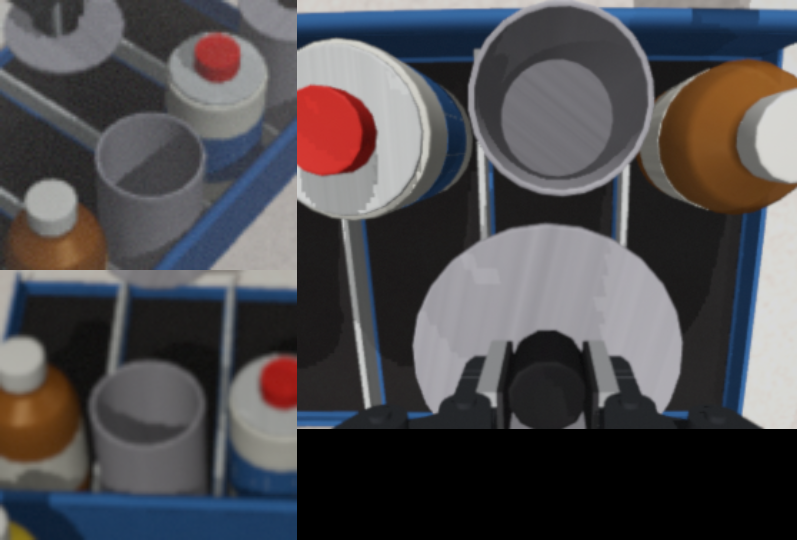

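The wrist panel shows the jar mouth ring centred at about panel (561,98), and the held lid as a disc with its top edge at (548,224), spanning columns 413 to 683. I'll fit circles to both by casting their edges onto the planes.

Run:
```python
from plan import *
import json
from scipy.optimize import least_squares
C=json.load(open("c5.json")); c=C["wrist"]; im=cv2.imread("pics/wrist5.png"); hsv=cv2.cvtColor(im,cv2.COLOR_BGR2HSV); g=cv2.cvtColor(im,cv2.COLOR_BGR2GRAY).astype(float)
def edge(c0,r0,r1,angs,sgn,g):
    out=[]
    for a in np.radians(angs):
        rr=np.arange(r0,r1,.5); pts=np.array(c0)+np.outer(rr,[np.cos(a),np.sin(a)])
        v=cv2.remap(cv2.GaussianBlur(g.astype(np.float32),(3,3),0),pts[None,:,0].astype(np.float32),pts[None,:,1].astype(np.float32),1)[0]
        d=np.gradient(v)*sgn; i=np.argmax(d); 
        if d[i]>5: out.append(pts[i])
    return np.array(out)
def circ(pts,z,c,R=None):
    P=np.array([plane(c,u,z)[:2] for u in pts]); q=np.median(P,0)
    s=least_squares(lambda t:np.hypot(*(P-t[:2]).T)-(t[2] if R is None else R),[*q,45],loss='soft_l1'); return np.round(s.x,1),round(float(np.abs(s.fun).mean()),2),len(P)
lidpts=edge((325.7,245),75,110,range(195,346,5),-1,g)
for z in (216,219,222): print("lid",z,circ(lidpts,z,c))
print("lid R46",circ(lidpts,219,c,46))
# mouth: outer edge (bright->dark below) and inner edge (dark->bright)
inn=edge((335,69),45,66,list(range(-60,250,8)),1,g); print("inner",circ(inn,136,c),circ(inn,136,c,40))
out=edge((335,69),60,75,list(range(30,150,5)),-1,g); print("outer",circ(out,136,c),circ(out,136,c,43))
s=lambda u,v:(280+u/2.7,160+v/2.7); t=lambda u,v:(230+u/2.7,150+(v-270)/2.7)
print("scene",plane(C["scene"],s(150.5,157),136),"side",plane(C["side"],t(147.5,405),136))
st()
```

```text
lid 216 (array([659.5,  13.6,  45.9]), 0.29, 31)
lid 219 (array([659.5,  15. ,  45. ]), 0.28, 31)
lid 222 (array([659.5,  16.4,  44.1]), 0.28, 31)
lid R46 (array([659.5,  13.8,  45. ]), 0.38, 31)
inner (array([665.5, 104.4,  39.5]), 0.85, 39) (array([665.5, 104.4,  45. ]), 0.96, 39)
outer (array([665.5, 104.1,  43. ]), 0.67, 24) (array([665.5, 104.1,  45. ]), 0.67, 24)
scene [668.6181508  106.01758716 136.        ] side [664.82603394 106.93038267 136.        ]
17.3 [660.9  14.5 223.5] [-1.799e+02  1.000e-01  9.010e+01] [ 0.1  0.2 -1.1] 22.6 39.4
```

Run:
```python
from plan import *
rows([pose(666.5,105,220),pose(666.5,105,168)],0)
```

```text
-> [666.5 105.1 220.1]
-> [666.5 105.1 167.9]
[[0.75,0.05,0.03,0,0,0,0],[0.76,0.05,0.03,-0.01,0.01,0,0],[0.75,0.04,0.03,0,0,0.01,0],[0.76,0.05,0.02,-0.01,0,0,0],[0,0,0.87,0,0,0,0]]
[[0,0,0.87,0,0,0,0]]
```

Emit:
{"name": "carry_out", "arguments": {"targets": [[[0.75, 0.05, 0.03, 0, 0, 0, 0], [0.76, 0.05, 0.03, 0, 0, 0, 0], [0.75, 0.04, 0.03, 0, 0, 0, 0], [0.76, 0.05, 0, 0, 0, 0, 0], [0, 0, 0, 0, 0, 0, 0]]]}}

```text
time: 17.8
position: [666.7, 108.3, 221.3]
tcp_rot: [-180.0, 0.0, 90.3]
wrist_force: [-0.2, 0.2, -1.4]
grip_width: 22.5
grasp_force: 39.4
```

Emit:
{"name": "carry_out", "arguments": {"targets": [[[0, 0, 0.8, 0, 0, 0, 0], [0, 0, 0.8, 0, 0, 0, 0], [0, 0, 0, 0, 0, 0, 0], [0, 0, 0, 0, 0, 0, 0]]]}}

```text
time: 18.2
position: [666.6, 103.9, 173.0]
tcp_rot: [-179.9, 0.1, 90.0]
wrist_force: [-0.3, 0.0, -1.0]
grip_width: 23.0
grasp_force: 39.4
```

Run:
```python
from plan import *
st()
from scipy.optimize import least_squares
p=now()[0]; z=p[2]-3.5; C={};
for n in("scene","side"):
    c=optics.get_calibration(n); im=optics.grab_frame(n)[:,:,::-1]; cv2.imwrite(f"pics/{n}6.png",im)
    g=cv2.GaussianBlur(cv2.cvtColor(im,cv2.COLOR_BGR2GRAY),(3,3),0).astype(np.float32)
    for tag,cen,zz,R in(("lid",(p[0],p[1]),z,46),):
        P=[]
        for a in np.radians(np.arange(0,360,6)):
            w=[np.r_[np.array(cen)+r*np.array([np.cos(a),np.sin(a)]),zz] for r in np.arange(R-10,R+10,.5)]
            uv=np.array([proj(c,q) for q in w],np.float32); v=cv2.remap(g,uv[None,:,0],uv[None,:,1],1)[0]
            d=-np.gradient(v); i=np.argmax(d)
            if d[i]>2.5 and 0<i<39: P.append(w[i][:2])
        P=np.array(P); s=least_squares(lambda t:np.hypot(*(P-t).T)-R,P.mean(0),loss='soft_l1')
        print(n,np.round(s.x,1),len(P),np.abs(s.fun).mean())
```

```text
18.2 [666.6 103.9 173. ] [-1.799e+02  1.000e-01  9.000e+01] [-0.3  0.  -1. ] 23.0 39.4
scene [667.3 104.8] 33 0.6727413011970548
side [667.2 106.1] 52 1.5696504467896342
```

Emit:
{"name": "carry_out", "arguments": {"targets": [[[0.03, 0, 0.4, 0, 0, 0, 0], [0, 0, 0.15, 0, 0, 0, 0], [0, 0, 0.1, 0, 0, 0, 0], [0, 0, 0, 0, 0, 0, 0]]]}}

```text
time: 18.7
position: [666.7, 104.7, 153.1]
tcp_rot: [-179.9, 0.1, 90.0]
wrist_force: [0.1, 0.0, -1.3]
grip_width: 22.6
grasp_force: 39.4
```

Emit:
{"name": "carry_out", "arguments": {"targets": [[[0, 0, 0.1, 0, 0, 0, 0], [0, 0, 0.05, 0, 0, 0, 0], [0, 0, 0, 0, 0, 0, 0]]]}}

```text
time: 19.0
position: [667.1, 104.7, 149.2]
tcp_rot: [-180.0, 0.1, 90.0]
wrist_force: [-0.3, -0.0, -1.4]
grip_width: 22.2
grasp_force: 39.4
```

Emit:
{"name": "carry_out", "arguments": {"targets": [[[0, 0, 0.07, 0, 0, 0, 0], [0, 0, 0.05, 0, 0, 0, 0], [0, 0, 0, 0, 0, 0, 0]]]}}

```text
time: 19.3
position: [667.1, 104.7, 145.6]
tcp_rot: [-180.0, 0.1, 90.0]
wrist_force: [0.2, 0.1, -1.2]
grip_width: 23.0
grasp_force: 39.4
```

Emit:
{"name": "carry_out", "arguments": {"targets": [[[0, 0, 0.05, 0, 0, 0, 0], [0, 0, 0, 0, 0, 0, 0]]]}}

```text
time: 19.5
position: [667.3, 104.7, 144.3]
tcp_rot: [-180.0, 0.1, 90.0]
wrist_force: [-0.1, -0.5, -0.6]
grip_width: 22.3
grasp_force: 39.4
```

No contact force down to 144 mm, so the plug is in the mouth. A little further to seat it.

Emit:
{"name": "carry_out", "arguments": {"targets": [[[0, 0, 0.04, 0, 0, 0, 0], [0, 0, 0, 0, 0, 0, 0]]]}}

```text
time: 19.7
position: [667.5, 104.8, 144.1]
tcp_rot: [180.0, 0.1, 90.0]
wrist_force: [-1.5, 0.5, 3.7]
grip_width: 23.0
grasp_force: 39.7
```

Emit:
{"name": "carry_out", "arguments": {"targets": [[[0, 0, 0.04, 0, 0, 0, 0], [0, 0, 0, 0, 0, 0, 0]]]}}

```text
time: 19.9
position: [667.6, 104.8, 144.1]
tcp_rot: [180.0, 0.1, 90.0]
wrist_force: [-3.9, -0.9, 8.7]
grip_width: 22.5
grasp_force: 40.1
```

Seated: it stops at 144.1 mm against an expected 144. Relieve, release, rise.

Emit:
{"name": "carry_out", "arguments": {"targets": [[[0, 0, -0.06, 0, 0, 0, 0], [0, 0, 0, 0, 0, 0, 0.5], [0, 0, 0, 0, 0, 0, 0.5], [0, 0, 0, 0, 0, 0, 0.5], [0, 0, 0, 0, 0, 0, 0.5]]]}}

```text
time: 20.4
position: [667.2, 104.7, 143.4]
tcp_rot: [-180.0, 0.1, 90.0]
wrist_force: [-0.2, -0.1, 0.9]
grip_width: 42.4
grasp_force: 0.0
```

Emit:
{"name": "carry_out", "arguments": {"targets": [[[0, 0, -0.3, 0, 0, 0, 0.5], [0, 0, -0.6, 0, 0, 0, 0.5], [0, 0, -0.9, 0, 0, 0, 0.5], [0, 0, -0.9, 0, 0, 0, 0.5], [0, 0, -0.9, 0, 0, 0, 0.5]]]}}

```text
time: 20.9
position: [667.4, 105.0, 253.5]
tcp_rot: [180.0, 0.1, 90.0]
wrist_force: [0.9, 1.0, 0.6]
grip_width: 42.9
grasp_force: 0.0
```

Emit:
{"name": "carry_out", "arguments": {"targets": [[[-0.9, 0, -0.3, 0, 0, 0, 0.5], [-0.9, 0, -0.3, 0, 0, 0, 0.5], [-0.9, 0, 0, 0, 0, 0, 0.5], [0, 0, 0, 0, 0, 0, 0.5], [0, 0, 0, 0, 0, 0, 0.5]]]}}

```text
time: 21.4
position: [667.4, 23.6, 270.5]
tcp_rot: [180.0, 0.1, 89.9]
wrist_force: [-0.0, 0.5, 0.9]
grip_width: 43.0
grasp_force: 0.0
```

Run:
```python
from plan import *
from scipy.optimize import least_squares
st()
for n in("wrist","scene","side"):
    c=optics.get_calibration(n); im=optics.grab_frame(n)[:,:,::-1]; cv2.imwrite(f"pics/{n}7.png",im)
    g=cv2.GaussianBlur(cv2.cvtColor(im,cv2.COLOR_BGR2GRAY),(3,3),0).astype(np.float32)
    def fit(zz,R,cen=(666,105),sg=-1):
        P=[]
        for a in np.radians(np.arange(0,360,6)):
            w=[np.r_[np.array(cen)+r*np.array([np.cos(a),np.sin(a)]),zz] for r in np.arange(R-8,R+8,.5)]
            uv=np.array([proj(c,q) for q in w],np.float32); v=cv2.remap(g,uv[None,:,0],uv[None,:,1],1)[0]
            d=sg*np.gradient(v); i=np.argmax(d)
            if d[i]>2.5 and 0<i<31: P.append(w[i][:2])
        P=np.array(P); s=least_squares(lambda t:np.hypot(*(P-t[:2]).T)-t[2],[*P.mean(0),R],loss='soft_l1'); return np.round(s.x,1),len(P),round(float(np.abs(s.fun).mean()),2)
    print(n,"flange z=140:",fit(140,46))
    uv=proj(c,(666,105,168)).astype(int); print(" knob",uv)
    m=(g[uv[1]-25:uv[1]+25,uv[0]-25:uv[0]+25]<55).astype(np.uint8); k,l,s,ce=cv2.connectedComponentsWithStats(m)
    for i in range(1,k):
        if s[i,4]>30: print("  blob",s[i],plane(c,ce[i]+uv-25,155))
```

```text
21.4 [667.4  23.6 270.5] [1.80e+02 1.00e-01 8.99e+01] [-0.   0.5  0.9] 43.0 0.0
wrist flange z=140: (array([666.4, 105.1,  45.7]), 50, 0.7)
 knob [324  86]
  blob [ 12  11  29  31 738] [666.30447428 105.42407497 155.        ]
scene flange z=140: (array([667.9, 104.7,  45.9]), 53, 0.45)
 knob [336 207]
  blob [  0   0  30  25 485] [645.40696784  50.10452202 155.        ]
  blob [ 20  25  10  13 109] [669.65739547 105.30657992 155.        ]
  blob [ 0 33  5 17 58] [722.58157012  88.74704323 155.        ]
side flange z=140: (array([667.3, 106.3,  46.7]), 52, 0.74)
 knob [283 188]
  blob [  0   0  14  50 406] [711.72778099  70.79683859 155.        ]
  blob [ 17   0  33  50 709] [649.61063365  55.05285187 155.        ]
  blob [ 20  24  11  15 136] [666.51139289 107.13873211 155.        ]
```

In all three views the flange is a level circle about 46 mm in radius at full seated height, and the knob is concentric. I'm handing in.

```bash
python3 -c "
from plant import manip
print(manip.finish_job())"
```

```text
the job is handed in; nothing more can be done
None
```

I stood the jar up in its lane, pushed it back until it stopped against the upstand, and seated its lid level as checked in all three cameras; I noticed no contact with the other containers or the spool but did not re-measure them, and handed the job in at about 21.5 s with no verdict returned.

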